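Wedge the levelling platform until its bubble is centred

TASK

The front of the small grey levelling platform has sunk, so the dish on it does not stand level. Take the thicker of the two wooden wedges and push its thin end straight in under the middle of the platform's low front edge until the bubble of the level on top stands centred between its two black lines; then let go and leave the wedge lying flat there. Leave the thinner wedge where it lies.

Things in the scene. Friction and masses are not known exactly. Their poses are not given: they have to be found in the camera images.
- stand: Levelling platform's fixed base, 168 x 190 mm. Origin: on the worktop below the middle of the front edge of its hinged plate (162 mm wide, 10 thick, hinge 150 behind); x points rearward, the push direction. The edge's underside is 8 mm up when sunk, 21 when level, load about 4 N. Free worktop under it: 140 mm between 6 mm high side bars, 130 deep. Dish and level on the plate end below z = 60.
- deck (a joint): Tilt of the hinged plate in rad: 0 is level, negative is front low. It rests at -0.087 and rises as the wedge goes in. The bubble of the level (100 x 30 mm, along the push direction, on the plate's left half) moves to the high side, 2.5 mm per 0.01 rad, and is clear of both black lines within about 0.02 rad of level.
- wedge: Thicker wooden wedge, to be used: 135 mm long, 30 wide, loose, 50-85 g. Origin: centre of the underside of its flat tail; x points to the thin tip. Tail 27 mm thick, x -18 to +17 mm: grip it here across the 30 mm. The top slopes evenly down to 3 mm at the tip, x = +117. It is 21 mm thick at x = +42, so all is level with its origin 42 mm in front of the stand's. 10 mm of push lifts 2.4.
- thin_wedge: Thinner wooden wedge, too thin for the job: same length, width, origin and axes, but the tail is only 14 mm thick. A bystander; it lies on the other side of the platform from the thicker wedge.

How it is judged:
By the outcome, as a careful person would: the job done as asked, in the order asked, and still so for the second after the job is handed in, with the robot touching nothing.
It also fails if it takes over 45 s, if anything falls off the work surface, if the arm or the gripper's body presses on something with over 40 N, if the wrist force passes 120 N, or if a joint passes its speed limit or range.

ROBOT

A 7-joint arm with a two-finger parallel gripper is mounted at the origin on a cart in front of the work surface, level with it; the furniture and walls round the work are solid. World frame = base frame: x ahead of the robot, y to its left, z up, the work surface at z = 0. Lengths are in mm, angles in rad, forces in N, time in s.
With the tool pointing down it reaches from about 425 to 950 mm from the base axis. Payload 4.7 kg.
Tool frame: the origin (TCP) lies at the very end of the fingers, on their centre line; the grasp point (between the pads) lies 19 mm behind it (ctrl.hold_point_z is the distance from the TCP to the grasp point, in mm); z points along the fingers, y is the line along which they close (so a half turn about z gives the same grasp; the last joint's range is limited). The gripper opens to 85 mm and grips with 20 to 120 N. Pads are 22 mm wide; open, the fingers measure 114 mm over their backs; the gripper's body (76 mm by 85 mm) begins 54 mm behind the grasp point. The pads swing forward as they close: fully open they stand 13 mm farther back than shut.
Start: joints at [-1.236, 0.469, -0.049, 1.532, 0.024, 1.141, -0.082], TCP at [240.145, 630.856, 231.335] pointing down, gripper open.
Joint ranges: [-2.59, 2.59], [-0.33, 1.99], [-1.39, 1.29], [0.1, 2.45], [-1.04, 4.18], [0.21, 1.99], [-2.66, 2.66]. Speed limits (rad/s): [2.57, 2.57, 3.14, 3.14, 3.14, 3.14, 3.14].

INTERFACE

Orientations are given as [roll, pitch, yaw] about the fixed x, y, z axes, in that order (R = Rz(yaw) Ry(pitch) Rx(roll)).
In Python, from workcell import telemetry, capture, camera_info, finish_job, ctrl gives the robot as it stands.
- The arm moves only by the shell command python3 -m pendant 'ROWS' [FORCE]. ROWS is JSON, a list that holds one entry, the list of rows, each a list of 7 numbers: the shift along the tool's x, y, z in m, then the turn, a rotation vector about the tool's x, y, z in degrees, then the finger opening in m, from 0 to 0.0854. In form: [[[tx, ty, tz, wx, wy, wz, jaw], ...]]. A call has 1 to 20 rows; each row is the pose to reach, as a shift and turn from the pose commanded when the call began, along the tool's axes at that moment; what a row does not reach only later rows make up. A row lasts 1/8 s, in which the tool goes at most 62.5 mm and 10.7 degrees, less where a joint would pass 70% of its speed; a pose out of reach is approached as far as the arm can. A call with a gripper value outside its range is refused whole. The fingers move at their own pace and stop on an object; FORCE is the grip in N (left out, the last holds). Time passes only in rows, so rows that repeat a pose let the fingers close. It gives the time, the measured TCP pose, the force, the opening and the grip force at its end, in the units of the state.
- telemetry.state(): the state, without advancing time (a new reading comes with each control period).
- capture(name): name is "scene" or "top" or "wrist"; returns the picture (420x560x3 uint8, red, green, blue); there is no depth.
- camera_info(name): a dict with "mtx" (3x3 intrinsics, pixels), "k1" (the pictures are not rectified: a ray, as slopes to the right and down, at radius r is drawn at 1 + k1 r^2 times it, then the intrinsics apply), "rvec" (rotation vector, rad) and "tvec" (3), from world to camera coordinates, as OpenCV has them. Camera axes: x right, y down, z forward; pixel columns grow to the right and rows downward; lengths in mm; the calibration is good to about 2 mm. A picture is of the moment at which its call begins: read the wrist's pose just before it. camera_info takes no time and is no camera call; for the wrist camera it gives the pose at the moment of the call.
- finish_job(): hands the job in; it is judged then, once.
The state is a dict: "clock": time; "joint_pos": joint angles; "qvel": joint speeds; "joint_torque": joint torques, N m; "tool_pos": TCP position; "tool_rot": TCP orientation; "wrist_force": force on the tool from outside, world axes, zero at the start; "torque": the same for the moment, N m; "grip_width": opening from 0.0 (shut) to 1.0 (fully open); "grip_force": force on a finger pad.
Only numpy, scipy, OpenCV 4.12 (cv2) and the standard library are available. Lean on these libraries where they do the work, as an engineer would, in place of code of your own. Each camera call takes 0.05 s, during which the arm holds its last target. There are 200 camera calls.

## Working session

There is one attempt and no reset: what is moved stays moved. The work goes in short steps, Python scripts to look and compute and a shell command to move; the robot and the scene stay as the last step left them, time stands still between calls to the robot, and variables do not carry over. Pictures are saved under pics/ and viewed, at most 10 in all, crops included, and the job is handed in when it is done.

```bash
mkdir -p pics; cat > h.py <<'E'
import numpy as np, cv2
from workcell import telemetry, capture, camera_info, ctrl
from scipy.spatial.transform import Rotation as R
def save(cam,name,crop=None,s=1):
    im=capture(cam)[:,:,::-1]
    if crop: x0,y0,x1,y1=crop; im=im[y0:y1,x0:x1]
    cv2.imwrite(f'pics/{name}.png',cv2.resize(im,None,fx=s,fy=s,interpolation=cv2.INTER_CUBIC))
def px2w(ci,uv,z):
    K=np.array(ci['mtx'],float);k=ci['k1']
    p=cv2.undistortPoints(np.array([[uv]],float),K,np.array([k,0,0,0,0.]))[0,0]
    Rm=cv2.Rodrigues(np.array(ci['rvec'],float))[0];t=np.array(ci['tvec'],float).ravel()
    c=-Rm.T@t;d=Rm.T@np.array([p[0],p[1],1]);return c+d*(z-c[2])/d[2]
E
python3 - <<'E'
from h import *
save('top','top0',None,1.4);save('scene','scene0',None,1.4)
s=telemetry.state();print(s['tool_pos'],s['tool_rot'],s['clock'],s['grip_width'])
E
```

```text
[239.9766392  630.36436857 230.36742545] [-3.13986374e+00  5.20740724e-05  2.77783904e+00] 0.1 0.9947941673718937
```

View pics/top0.png

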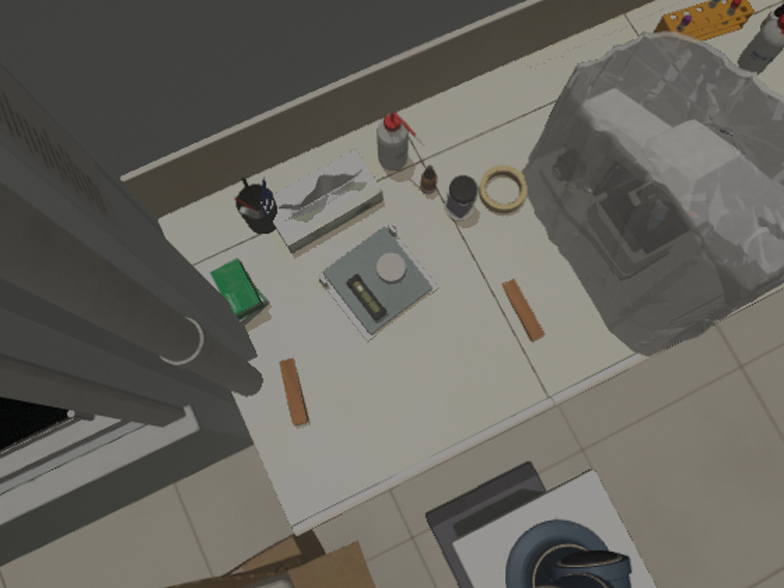

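View pics/scene0.png

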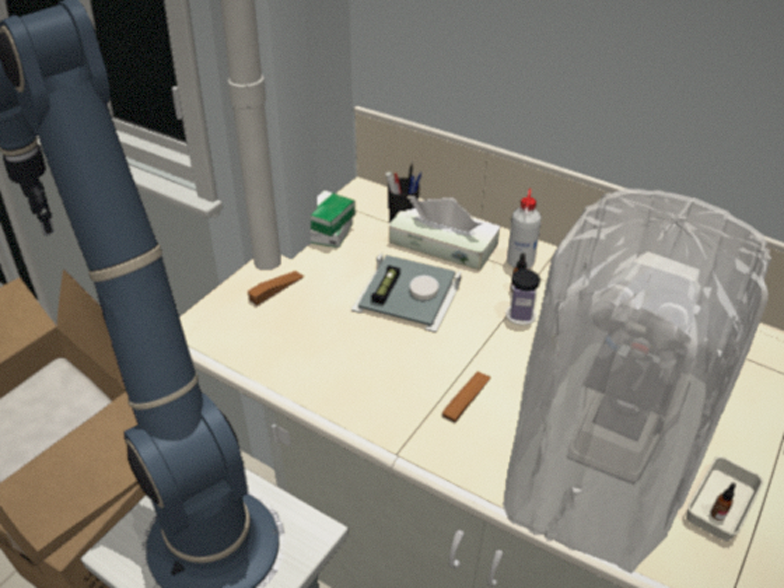

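```bash
python3 - <<'E'
from h import *
a=capture('scene')[:,:,::-1];b=capture('top')[:,:,::-1]
f=lambda im,x0,y0,w,h,s:cv2.resize(im[y0:y0+h,x0:x0+w],None,fx=s,fy=s,interpolation=cv2.INTER_CUBIC)
# left: top crop 180..400 x 150..310 ; 
cv2.imwrite('pics/topc.png',f(b,190,155,200,150,4))
cv2.imwrite('pics/scc.png',np.vstack([f(a,170,180,190,70,4),f(a,270,250,190,70,4)]))
ci=camera_info('top')
for n,uv in dict(Ltop=(288,362),Lbot=(300,422),Rtop=(512,281),Rbot=(537,338),pf1=(322,279),pf2=(371,337),pr=(436,287),pb=(392,228),base=(560,550)).items(): print(n,px2w(ci,(uv[0]/1.4,uv[1]/1.4),10 if n[0]!='b' else 0).round())
E
```

```text
Ltop [608. 298.  10.]
Lbot [487. 326.  10.]
Rtop [ 559. -193.   10.]
Rbot [ 429. -182.   10.]
pf1 [737. 162.  10.]
pf2 [581. 124.  10.]
pr [617. -44.  10.]
pb [774. -18.  10.]
base [ 41. -24.   0.]
```

View pics/topc.png

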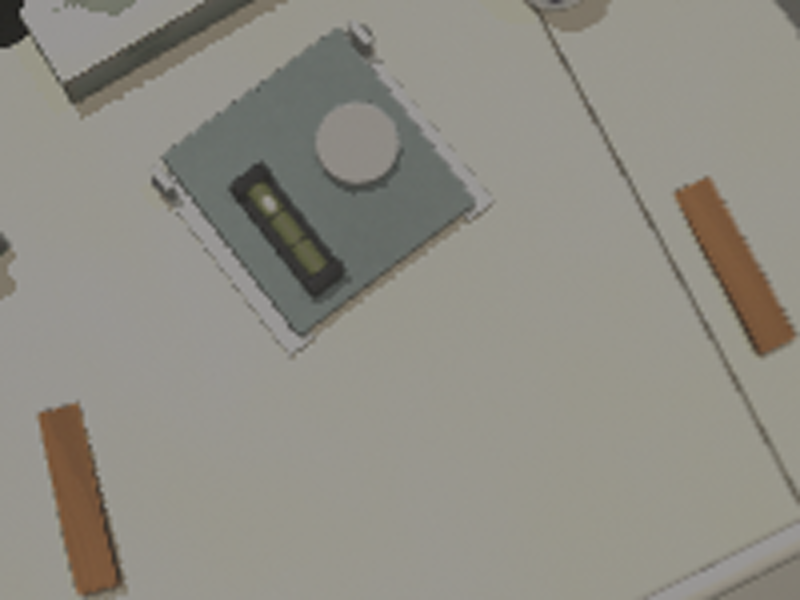

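View pics/scc.png

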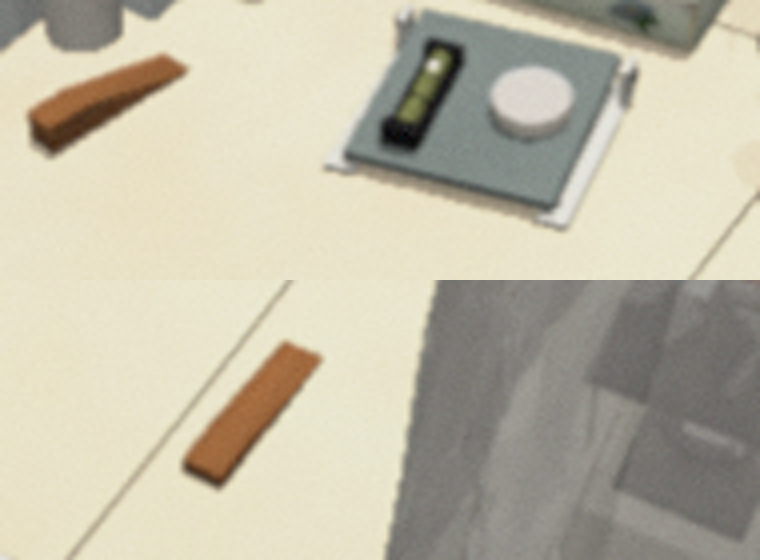

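The left wedge (top crop: tip (58,408), tail (97,590)) is clearly the thicker one (tall tail face at (45,130) in the scene crop). The platform's front plate corners are at (298,335) and (474,205), and its bubble sits to the rear.

```bash
python3 - <<'E'
from h import *
ci=camera_info('top')
P=lambda u,v,z:px2w(ci,(190+u/4-.4,155+v/4-.4),z)
tl,tr=P(39,412,3),P(78,404,3);bl,br=P(78,594,27),P(116,585,27)
print('tip',tl,tr,np.linalg.norm(tl-tr));print('tail',bl,br,np.linalg.norm(bl-br))
tip=(tl+tr)/2;tail=(bl+br)/2;d=(tip-tail)[:2];print('len',np.linalg.norm(d),'yaw',np.arctan2(d[1],d[0]))
d/=np.linalg.norm(d);print('origin',tail[:2]+18*d, tip[:2]-117*d)
a,b=P(298,335,18),P(474,205,18);print('front',a,b,np.linalg.norm(a-b))
c,e=P(165,157,31),P(340,27,31);print('rear',c,e)
m=(a+b)/2; f=(b-a)[:2];print('stand',m,'yaw',np.arctan2(f[1],f[0])+np.pi/2,'side yaws',[np.arctan2(*(q-p)[1::-1]) for p,q in((a,c),(b,e))])
s=telemetry.state();print(s['tool_pos'],s['tool_rot'])
rm=R.from_euler('xyz',s['tool_rot']).as_matrix();print(rm.round(3))
print({k:v for k,v in camera_info('wrist').items()})
E
```

```text
tip [620.32349527 313.47775081   3.        ] [613.34904591 285.95422191   3.        ] 28.39344267694374
tail [487.29313179 338.69487607  27.        ] [481.4266426  312.54441854  27.        ] 26.80041275897592
len 134.98515402617733 yaw -0.19309783726897398
origin [502.02534765 322.16544599] [502.0107776  322.16829493]
front [586.67205416 123.35421128  18.        ] [617.29641455 -32.6244737   18.        ] 158.95660294097792
rear [744.47147555 153.85128309  31.        ] [778.38178997  -2.9248484   31.        ]
stand [601.98423436  45.36486879  18.        ] yaw 0.193870811473289 side yaws [np.float64(0.19091108685878735), np.float64(0.18232443486293487)]
[240.02678837 630.52171498 230.67184865] [-3.14043327e+00  2.77263278e-05  2.77783565e+00]
[[-0.935  0.356 -0.   ]
 [ 0.356  0.935 -0.001]
 [-0.    -0.001 -1.   ]]
{'mtx': array([[344.46768882,   0.        , 284.95085294],
       [  0.        , 344.46768882, 205.24264956],
       [  0.        ,   0.        ,   1.        ]]), 'k1': -0.0033849661668507616, 'rvec': array([-2.39733167, -1.65215539, -0.22378669]), 'tvec': array([-675.19981436,  -34.84576488,  378.3276611 ])}
```

```bash
python3 - <<'E'
from h import *
ci=camera_info('scene')
for uv in [(253,262),(283,264),(268,270),(186,345),(352,187)]: print(px2w(ci,(uv[0]/1.4,uv[1]/1.4),0).round())
ci=camera_info('top')
for uv in [(262,378),(245,395)]: print(px2w(ci,(uv[0]/1.4,uv[1]/1.4),0).round())
rm=R.from_euler('xyz',telemetry.state()['tool_rot']).as_matrix()
for w in [(350,430,180),(500,322,140)]: print(rm.T@(np.array(w)-[240,630.5,230.5]))
print(ctrl.hold_point_z,[x for x in dir(ctrl) if x[0]!='_'])
E
```

```text
[596. 416.   0.]
[627. 353.   0.]
[592. 368.   0.]
[313. 353.   0.]
[976. 406.   0.]
[604. 360.   0.]
[587. 405.   0.]
[-174.13641548 -148.18530387   50.67666643]
[-352.74540938 -195.70391038   90.73673802]
18.700000000000003 ['MotionError', 'hold_point_z']
```

```bash
python3 -m pendant '[[[-0.058,-0.049,0.017,0,0,-2,0.06],[-0.116,-0.099,0.034,0,0,-4,0.06],[-0.174,-0.148,0.051,0,0,-6,0.06],[-0.219,-0.160,0.061,0,0,-8,0.06],[-0.264,-0.172,0.071,0,0,-9,0.06],[-0.308,-0.184,0.081,0,0,-9.8,0.06],[-0.353,-0.196,0.091,0,0,-9.8,0.06],[-0.353,-0.196,0.091,0,0,-9.8,0.06],[-0.353,-0.196,0.091,0,0,-9.8,0.06],[-0.353,-0.196,0.091,0,0,-9.8,0.06]]]'
python3 - <<'E'
from h import *
ci=camera_info('wrist');s=telemetry.state()
Rm=cv2.Rodrigues(np.array(ci['rvec']))[0];print('cam',-Rm.T@np.ravel(ci['tvec']),s['tool_pos'],s['tool_rot'],s['clock'])
save('wrist','w1',None,1.4)
# predicted pixels of origin & tip
for n,p in dict(o=(502,322.2,27),tip=(616.8,299.7,3),tl=(487.3,338.7,27),tr=(481.4,312.5,27)).items(): 
  q=cv2.projectPoints(np.array([p],float),np.array(ci['rvec']),np.array(ci['tvec']),np.array(ci['mtx']),np.array([ci['k1'],0,0,0,0.]))[0].ravel()*1.4;print(n,q)
E
```

```text
clock: 1.45
tool_pos: [499.0, 323.7, 140.5]
tool_rot: [3.141, -0.001, 2.952]
wrist_force: [-0.1, 0.1, 0.1]
grip_width: 0.701
grip_force: 0.0
cam [433.52332054 336.50393745 283.88108077] [499.04529386 323.67611523 140.52377544] [ 3.14076405e+00 -5.27183536e-04  2.95177881e+00] 1.45
o [396.03584955 285.85499714]
tip [395.84466559 446.17648989]
tl [420.73520704 254.62137438]
tr [371.22161465 253.11031872]
```

View pics/w1.png

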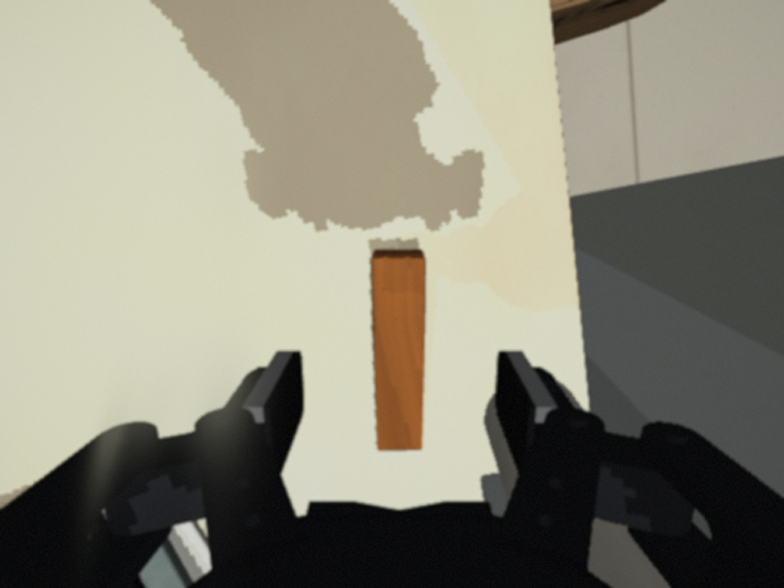

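The wrist view shows the tail top edge at (372–424,258) and the tip at (378–421,448), within about 2 mm of prediction. It is centred between the fingers, so I go down and grip.

```bash
python3 -m pendant '[[[0,0,0.05,0,0,0,0.06],[0,0,0.1,0,0,0,0.06],[0,0,0.125,0,0,0,0.06],[0,0,0.1355,0,0,0,0.06],[0,0,0.1355,0,0,0,0.06],[0,0,0.1355,0,0,0,0.02],[0,0,0.1355,0,0,0,0.02],[0,0,0.1355,0,0,0,0.02],[0,0,0.1355,0,0,0,0.02],[0,0,0.1355,0,0,0,0.02],[0,0,0.1355,0,0,0,0.02]]]' 50
```

```text
clock: 2.88
tool_pos: [501.3, 323.0, 6.4]
tool_rot: [3.139, 0.002, 2.949]
wrist_force: [-0.3, 0.4, 6.8]
grip_width: 0.336
grip_force: 51.0
```

```bash
python3 -m pendant '[[[0,0,-0.03,0,0,0,0.02],[0,0,-0.064,0,0,0,0.02],[-0.002,-0.045,-0.064,0,0,-3,0.02],[-0.003,-0.09,-0.064,0,0,-6,0.02],[-0.004,-0.135,-0.064,0,0,-9,0.02],[-0.005,-0.18,-0.064,0,0,-12,0.02],[-0.006,-0.225,-0.064,0,0,-15,0.02],[-0.007,-0.27,-0.064,0,0,-18,0.02],[-0.008,-0.3,-0.064,0,0,-20,0.02],[-0.008,-0.311,-0.064,0,0,-21.8,0.02],[-0.008,-0.311,-0.064,0,0,-21.8,0.02],[-0.008,-0.311,-0.064,0,0,-21.8,0.02],[-0.008,-0.311,-0.064,0,0,-21.8,0.02]]]'
```

```text
clock: 4.5
tool_pos: [448.8, 16.2, 68.8]
tool_rot: [3.141, 0.0, -2.952]
wrist_force: [0.3, -1.1, -0.6]
grip_width: 0.34
grip_force: 50.1
```

```bash
python3 -m pendant '[[[0,0,0.035,0,0,0,0.02],[0,0,0.055,0,0,0,0.02],[0,0,0.063,0,0,0,0.02],[0,0,0.063,0,0,0,0.02],[0,0,0.063,0,0,0,0.02]]]'
python3 - <<'E'
from h import *
save('top','t2',(230,150,390,270),5)
E
```

```text
clock: 5.12
tool_pos: [449.1, 16.0, 6.4]
tool_rot: [3.141, 0.001, -2.953]
wrist_force: [-0.8, 0.1, 5.4]
grip_width: 0.34
grip_force: 50.8
```

View pics/t2.png

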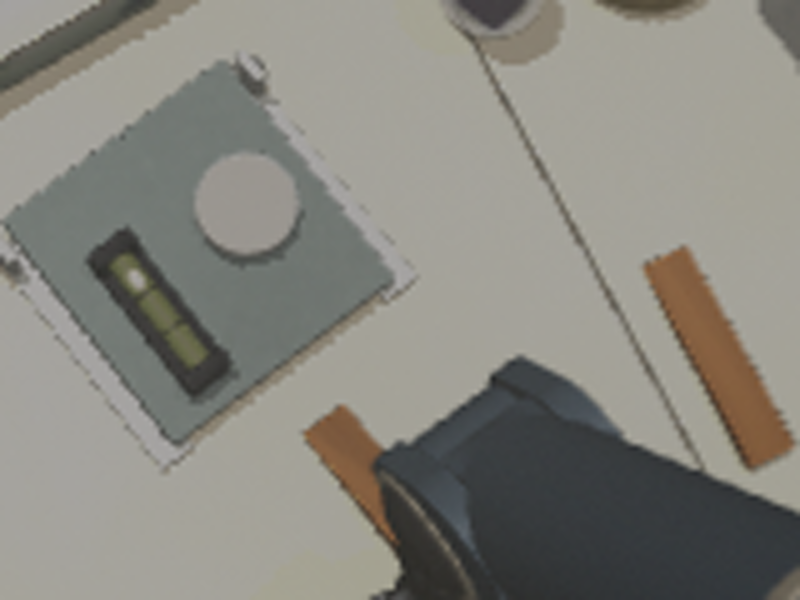

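The wedge tip corners are at (304,432) and (345,405), and the plate front corners at (178,443) and (396,285). The bubble is at the rear.

```bash
python3 - <<'E'
from h import *
ci=camera_info('top')
P=lambda u,v,z:px2w(ci,(230+u/5-.4,150+v/5-.4),z)[:2]
a,b=P(178,443,18),P(396,285,18);c,d=P(165,470,0),P(415,278,0)
t1,t2=P(304,432,3),P(345,405,3);t=(t1+t2)/2
print(np.linalg.norm(a-b),np.linalg.norm(c-d),np.linalg.norm(t1-t2),t)
for p,q in((a,b),(c,d)):
  f=(q-p);yaw=np.arctan2(f[1],f[0])+np.pi/2;m=(p+q)/2;x=np.array([np.cos(yaw),np.sin(yaw)]);y=np.array([-x[1],x[0]])
  print(m,'yaw',yaw,'tip rel',(t-m)@x,(t-m)@y)
l,r=P(384,545,10),0
e=l-t1;print('left side yaw',np.arctan2(*(-e)[::-1]))
E
```

```text
156.43853639660736 185.51514773480955 28.65461001681483 [564.44078409  37.15149492]
[600.04184899  43.45437968] yaw 0.18456290651302476 tip rel -36.153122056653494 0.33755631052234847
[597.68683872  42.28990875] yaw 0.21190500527124367 tip rel -33.583132590217446 1.9689212261110698
left side yaw 0.13857867350044376
```

```bash
python3 -m pendant '[[[-0.015,0,0,0,0,0,0.02],[-0.03,0,0,0,0,0,0.02],[-0.04,0,0,0,0,0,0.02],[-0.05,0,0,0,0,0,0.02],[-0.06,0,0,0,0,0,0.02],[-0.07,0,0,0,0,0,0.02],[-0.08,0,0,0,0,0,0.02],[-0.09,0,0,0,0,0,0.02],[-0.097,0,0,0,0,0,0.02],[-0.102,0,0,0,0,0,0.02],[-0.102,0,0,0,0,0,0.02],[-0.102,0,0,0,0,0,0.02]]]'
python3 - <<'E'
from h import *
a=capture('scene')[:,:,::-1];b=capture('top')[:,:,::-1]
f=lambda im,x0,y0,w,h,s:cv2.resize(im[y0:y0+h,x0:x0+w],None,fx=s,fy=s,interpolation=cv2.INTER_CUBIC)
cv2.imwrite('pics/t3.png',np.hstack([f(b,225,155,80,110,5),f(a,235,165,80,110,5)]))
E
```

```text
clock: 6.68
tool_pos: [540.7, 32.4, 5.6]
tool_rot: [-3.141, -0.018, -2.955]
wrist_force: [-18.3, -3.9, 22.6]
grip_width: 0.337
grip_force: 54.3
```

View pics/t3.png

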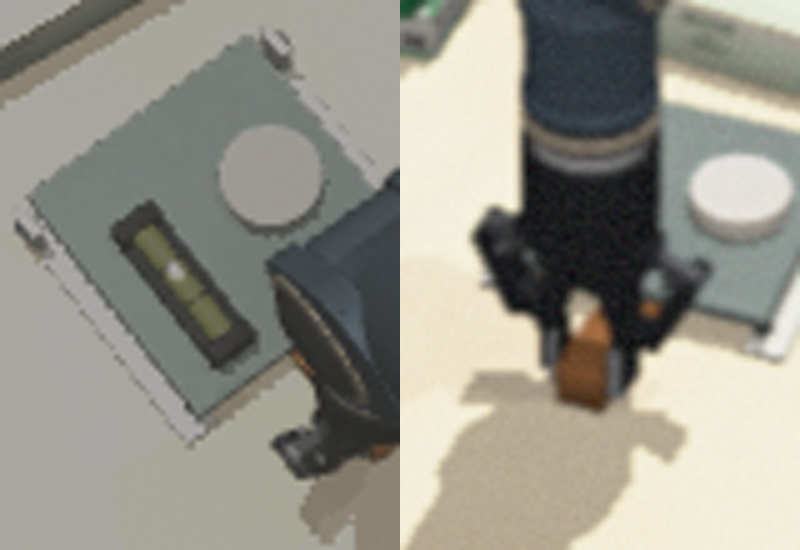

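The bubble at (177,270) is about 8 mm behind the level's centre (183,285), so roughly 18 mm of push is left. I ease the downward pressure and continue.

```bash
python3 -m pendant '[[[0,0,-0.0015,0,0,0,0.02],[-0.005,0,-0.002,0,0,0,0.02],[-0.01,0,-0.002,0,0,0,0.02],[-0.012,0,-0.002,0,0,0,0.02],[-0.012,0,-0.002,0,0,0,0.02]]]'
```

```text
clock: 7.4
tool_pos: [561.3, 36.9, 7.7]
tool_rot: [3.141, 0.001, -2.954]
wrist_force: [-1.3, 0.0, -3.2]
grip_width: 0.341
grip_force: 51.1
```

```bash
python3 - <<'E'
from h import *
save('top','t4',(240,185,290,240),10)
E
```

```text
(no output)
```

View pics/t4.png

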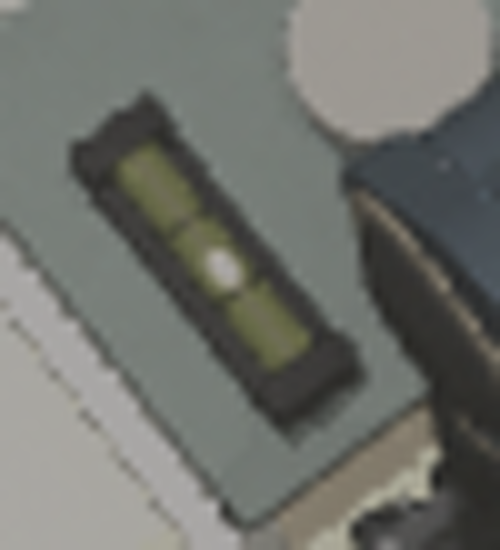

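The lines are near (182,225) and (238,293), and the bubble at (222,267) is slightly to the front. The wedge is held about 1 mm up and about 3 mm too deep, so I draw it back 3.5 mm, set it down and check.

```bash
python3 -m pendant '[[[0.002,0,0.0006,0,0,0,0.02],[0.0035,0,0.0012,0,0,0,0.02],[0.0035,0,0.0012,0,0,0,0.02],[0.0035,0,0.0012,0,0,0,0.02]]]'
```

```text
clock: 7.95
tool_pos: [557.5, 36.0, 6.8]
tool_rot: [3.142, 0.001, -2.954]
wrist_force: [0.6, 0.8, -3.3]
grip_width: 0.341
grip_force: 51.1
```

```bash
python3 -m pendant '[[[0,0,0.0004,0,0,0,0.03],[0,0,0.0004,0,0,0,0.045],[0,0,0,0,0,0,0.06],[0,0,0,0,0,0,0.06],[0,0,0,0,0,0,0.06],[0,0,0,0,0,0,0.06],[0,0,-0.03,0,0,0,0.06],[0,0,-0.07,0,0,0,0.06],[0.05,0,-0.11,0,0,0,0.06],[0.09,-0.04,-0.15,0,0,0,0.06],[0.1,-0.1,-0.15,0,0,0,0.06],[0.1,-0.15,-0.15,0,0,0,0.06],[0.1,-0.2,-0.15,0,0,0,0.06],[0.1,-0.2,-0.15,0,0,0,0.06],[0.1,-0.2,-0.15,0,0,0,0.06]]]'
python3 - <<'E'
from h import *
save('top','t5',(220,150,320,240),6)
E
```

```text
clock: 9.82
tool_pos: [495.9, -178.6, 156.3]
tool_rot: [3.141, -0.001, -2.954]
wrist_force: [0.2, 0.8, -0.4]
grip_width: 0.702
grip_force: 0.0
```

View pics/t5.png

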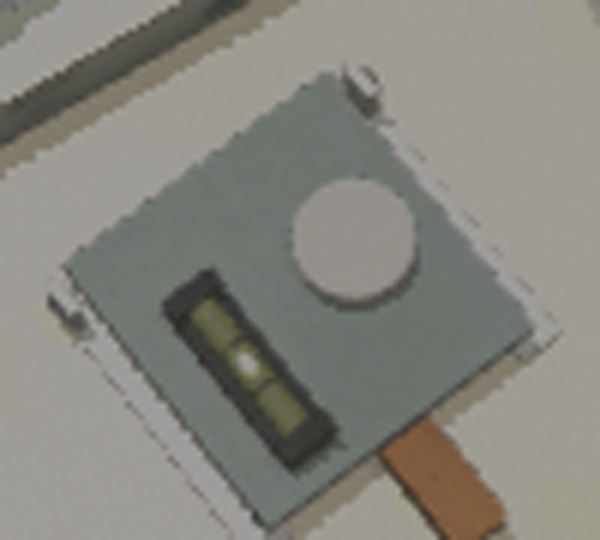

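The bubble at (247,362) stands midway between the lines at (233,341) and (266,383). The wedge enters at (405,432), against an edge middle of (400,431). The arm is clear.

```bash
python3 -c "
from workcell import finish_job;print(finish_job())"
```

```text
the job is handed in; nothing more can be done
None
```

I pushed the thicker wedge in under the middle of the platform's front edge, and the bubble stands centred between its lines; the wedge was released there, the thinner one was left alone, and the job was handed in at about 10 s of the 45 s allowed.

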